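Pack the cold carrier for a ward delivery

TASK

Pack the blue cold carrier for the ward. Working in this order, lay the blue cold pack flat in the middle of the carrier's floor, lengthwise; set the yellow tray centred on top of the pack; stand the white medicine carton, right way up, inside the tray; and last put the white lid on so that it is fully home all round. Let go of each thing before fetching the next, and leave the amber bottle and the amber jar where they are.

Things in the scene. Friction and masses are not known exactly. Their poses are not given: they have to be found in the camera images.
- carrier: Target: open-topped cold carrier, blue outside, white inside, fixed to the counter, 194 (x) x 164 (y) x 96 mm high. Walls 12 mm, floor 10 mm thick: inside 170 (x) x 140 (y) x 86 mm deep. Origin at the centre of its underside, on the counter; x along its long side, z up.
- pack_mid (a point): Centre (half-way up) of the loose cold pack: a flat rigid blue brick 120 (x) x 50 (y) x 28 mm high, three lighter patches on top, a small white cap sticking out 6 mm at its +x end; about 160 g. x along its length, z up. Belongs mid-floor in the carrier, its x along the carrier's x, either way round.
- tray_mid (a point): Centre (half-way up) of the loose shallow yellow tray, 128 (x) x 58 (y) x 12 mm high, lying open side up; walls and floor 2.5 mm thick (inside 123 x 53 mm); about 60 g. x along its length, z up. Can be gripped across its outside width. Belongs centred on the cold pack, lengthwise like it, either way round; it overhangs the pack by 4 mm on every side.
- carton_mid (a point): Centre (half-way up) of the loose white medicine carton, 100 (x) x 40 (y) x 44 mm high, with green and red bands; about 120 g. x along its length, z up. Belongs on the tray's floor, lengthwise, either way round, same side up as at the start. Beside it in the tray there are 6.5 mm, too little for fingers: keep the fingertips at least 12 mm above its underside.
- lid_grip (a point): Centre of the red grip bar (90 x, 16 y, 30 mm high) on the loose white lid, about 300 g: slab 194 (x) x 164 (y) x 14 mm, under it a plug 154 x 124 x 6 mm that enters the carrier with 8 mm to spare each side. This point is 35 mm above the plug's underside (on which it lies at first), 15 mm below the bar's top; 125 mm above the counter when home, either way round. z up.
- bottle_a_mid (a point): Bystander, leave alone: middle of an amber glass bottle with a black cap, 52 mm across, 100 mm high, standing on the counter.
- bottle_b_mid (a point): Bystander, leave alone: middle of an amber jar with a white cap, 56 mm across, 85 mm high, standing on the counter.
Things that resemble listed ones, but are neither listed nor needed, are in the scene too. There is more than one size of the part that bears tray_mid; the job needs the middle-sized.

How it is judged:
On the way, in this order (a step that is already met when the one before it is completed fails the run):
1. the cold pack lies flat in the middle of the carrier's floor, let go (x of pack_mid in the frame of carrier between -0.018 and 0.018 m and y of pack_mid in the frame of carrier between -0.018 and 0.018 m and z of pack_mid in the frame of carrier between 0.02 and 0.028 m and angle between pack_mid's own z axis and vertical below 0.1 rad and angle between the x axis of pack_mid and the x axis of carrier, either way round below 0.2 rad and contact force between the fingers and pack below 0.3 N), for 0.2 s.
2. the tray lies centred on the cold pack, let go (x of pack_mid in the frame of carrier between -0.018 and 0.018 m and y of pack_mid in the frame of carrier between -0.018 and 0.018 m and z of pack_mid in the frame of carrier between 0.02 and 0.028 m and angle between each of pack_mid, tray_mid's own z axis and vertical below 0.1 rad and angle between the x axis of pack_mid and the x axis of carrier, either way round below 0.2 rad and horizontal distance between tray_mid and pack_mid below 0.014 m and angle between the x axis of tray_mid and the x axis of pack_mid, either way round below 0.2 rad and z of tray_mid in the frame of carrier between 0.04 and 0.048 m and contact force between the fingers and tray below 0.3 N), for 0.2 s.
3. the carton stands in the tray, let go (x of pack_mid in the frame of carrier between -0.018 and 0.018 m and y of pack_mid in the frame of carrier between -0.018 and 0.018 m and z of pack_mid in the frame of carrier between 0.02 and 0.028 m and angle between each of pack_mid, tray_mid's own z axis and vertical below 0.1 rad and angle between the x axis of pack_mid and the x axis of carrier, either way round below 0.2 rad and horizontal distance between tray_mid and pack_mid below 0.014 m and angle between the x axis of tray_mid and the x axis of pack_mid, either way round below 0.2 rad and z of tray_mid in the frame of carrier between 0.04 and 0.048 m and horizontal distance between carton_mid and tray_mid below 0.015 m and angle between carton_mid's own z axis and vertical below 0.08 rad and angle between the x axis of carton_mid and the x axis of tray_mid, either way round below 0.2 rad and z of carton_mid in the frame of carrier between 0.059 and 0.066 m and contact force between the fingers and carton below 0.3 N), for 0.2 s.
4. the lid is fully home on the carrier (x of pack_mid in the frame of carrier between -0.018 and 0.018 m and y of pack_mid in the frame of carrier between -0.018 and 0.018 m and z of pack_mid in the frame of carrier between 0.02 and 0.028 m and angle between each of pack_mid, tray_mid's own z axis and vertical below 0.1 rad and angle between the x axis of pack_mid and the x axis of carrier, either way round below 0.2 rad and horizontal distance between tray_mid and pack_mid below 0.014 m and angle between the x axis of tray_mid and the x axis of pack_mid, either way round below 0.2 rad and z of tray_mid in the frame of carrier between 0.04 and 0.048 m and horizontal distance between carton_mid and tray_mid below 0.015 m and angle between carton_mid's own z axis and vertical below 0.08 rad and angle between the x axis of carton_mid and the x axis of tray_mid, either way round below 0.2 rad and z of carton_mid in the frame of carrier between 0.059 and 0.066 m and horizontal distance between lid_grip and carrier below 0.014 m and angle between lid_grip's own z axis and vertical below 0.05 rad and angle between the x axis of lid_grip and the x axis of carrier, either way round below 0.15 rad and z of lid_grip in the frame of carrier between 0.122 and 0.128 m and contact force between the fingers and lid below 0.3 N), for 0.2 s.
At the end, for the whole second after the job is handed in: Pack flat on the carrier floor, within 18 mm of the middle each way; tray flat on it within 14 mm of its centre; carton flat in the tray, upright, within 15 mm of its centre; all within 0.2 rad of lengthwise. Lid seated (3 mm in height, 14 mm off centre, 0.15 rad). All released, at rest (x of pack_mid in the frame of carrier between -0.018 and 0.018 m and y of pack_mid in the frame of carrier between -0.018 and 0.018 m and z of pack_mid in the frame of carrier between 0.02 and 0.028 m and angle between each of pack_mid, tray_mid's own z axis and vertical below 0.1 rad and angle between the x axis of pack_mid and the x axis of carrier, either way round below 0.2 rad and horizontal distance between tray_mid and pack_mid below 0.014 m and angle between the x axis of tray_mid and the x axis of pack_mid, either way round below 0.2 rad and z of tray_mid in the frame of carrier between 0.04 and 0.048 m and horizontal distance between carton_mid and tray_mid below 0.015 m and angle between carton_mid's own z axis and vertical below 0.08 rad and angle between the x axis of carton_mid and the x axis of tray_mid, either way round below 0.2 rad and z of carton_mid in the frame of carrier between 0.059 and 0.066 m and horizontal distance between lid_grip and carrier below 0.014 m and angle between lid_grip's own z axis and vertical below 0.05 rad and angle between the x axis of lid_grip and the x axis of carrier, either way round below 0.15 rad and z of lid_grip in the frame of carrier between 0.122 and 0.128 m and linear speed of each of pack, tray, carton, lid below 0.02 m/s); the robot touches nothing.
It fails at once if the black-capped bottle is pushed more than 25 mm or tipped over (distance of bottle_a_mid from where it was at the start of the episode above 0.025 m or angle between bottle_a_mid's own z axis and vertical above 0.35 rad).
It fails at once if the white-capped jar is pushed more than 25 mm or tipped over (distance of bottle_b_mid from where it was at the start of the episode above 0.025 m or angle between bottle_b_mid's own z axis and vertical above 0.35 rad).
It also fails if it takes over 125 s, if anything falls off the work surface, if the arm or the gripper's body presses on something with over 40 N, if the wrist force passes 120 N, or if a joint passes its speed limit or range.

ROBOT

A 6-joint arm with a two-finger parallel gripper is mounted at the origin on the work surface. World frame = base frame: x ahead of the robot, y to its left, z up, the work surface at z = 0. Lengths are in m, angles in rad, forces in N, time in s.
With the tool pointing down it reaches from about 0.375 to 0.9 m from the base axis. Payload 3.1 kg.
Tool frame: the origin (TCP) lies between the finger pads; the fingertips stand 11 mm ahead of it and the grasp point (between the pads) lies 8 mm behind it; z points along the fingers, y is the direction in which the jaws open and shut (so a half turn about z gives the same grasp; the last joint's range is limited). The gripper opens to 85 mm and grips with 20 to 120 N. Pads are 22 mm wide; open, the fingers measure 114 mm over their backs; the gripper's body (76 mm by 85 mm) begins 54 mm behind the grasp point. The pads swing forward as they close: fully open they stand 13 mm farther back than shut.
Start: joints at [1.02, 0.527, 1.433, -0, 1.181, -0.178], TCP at [0.228, 0.582, 0.242] pointing down, gripper open.
Joint ranges: [-3.08, 3.08], [-0.75, 2.2], [0.22, 2.44], [-1.43, 4.57], [0, 2.65], [-2.85, 2.85]. Speed limits (rad/s): [2.79, 2.79, 3.14, 3.14, 3.14, 3.14].

INTERFACE

Orientations are given as a unit quaternion [x, y, z, w].
In Python, from station import manip gives the robot as it stands. The module is installed in compiled form; this text tells all that it offers.
- The arm moves only by the tool arm_command, never from a script. Its argument "rows" is a list of rows, each a list of 3 entries, a list of its own where there are three numbers: the shift along the world's x, y, z in mm, then the turn about the world's z in rad, then the closure, from -1 (fully open) to 1 (shut), so that 0 is half open. A call has 1 to 12 rows; each row shifts and turns the commanded pose from where the row before left it; what a row does not reach is not made up. A row lasts 1/8 s, in which the tool goes at most 62.5 mm and 10.7 degrees, less where a joint would pass 70% of its speed; a pose out of reach is approached as far as the arm can. A call with a gripper value outside its range is refused whole. The fingers move at their own pace and stop on an object; "squeeze" is the grip in N (left out, the last holds). Time passes only in rows, so rows that do not move let the fingers close. It gives the time, the measured TCP pose, the force and the opening at its end, in the units of the state.
- manip.sense(): the state, without advancing time (a new reading comes with each control period).
- manip.snapshot(name): name is "side" or "top"; returns the picture (480x640x3 uint8, blue, green, red); there is no depth.
- manip.get_calibration(name): a dict with "fovy" (degrees; the focal length in pixels is half the picture's height over the tangent of half this angle, whatever the lens; pixels are square), "cx", "cy" (the principal point, pixels), "k1" (the pictures are not rectified: a ray, as slopes to the right and down, at radius r is drawn at 1 + k1 r^2 times it, then the intrinsics apply), "R" (3x3) and "t" (3): a world point X has camera coordinates R X + t. Camera axes: x right, y down, z forward; pixel columns grow to the right and rows downward; lengths in m; the calibration is good to about 2 mm. A picture is of the moment at which its call begins. get_calibration takes no time and is no camera call.
- manip.sign_off(): hands the job in, once; it reports no verdict.
The state is a dict: "t": time; "q": joint angles; "qd": joint speeds; "tau": joint torques, N m; "tcp_pos": TCP position; "tool_rot": TCP orientation; "force": force on the tool from outside, world axes, zero at the start; "ft_torque": the same for the moment, N m; "finger_gap": opening from 0.0 (shut) to 1.0 (fully open).
Only numpy, scipy, OpenCV 4.12 (cv2) and the standard library are available. Lean on these libraries where they do the work, as an engineer would, in place of code of your own. Each camera call takes 0.05 s, during which the arm holds its last target.

## Working session

There is one attempt and no reset: what is moved stays moved. The work goes in short steps, Python scripts to look and compute and a tool call to move; the robot and the scene stay as the last step left them, time stands still between calls to the robot, and variables do not carry over. Pictures are saved under pics/ and viewed, and the job is handed in when it is done.

Besides the shell and the picture viewer there is one more tool, called after "Request:" as name(argument=value, ...), one argument or row to a line, values as JSON. arm_command: Moves the arm, as the interface text tells. Its arguments: {"type":"object","properties":{"rows":{"type":"array","items":{"type":"array"}},"squeeze":{"type":"number"}},"required":["rows"]}

```bash
ls; mkdir -p pics
python3 - <<'E'
from station import manip
import cv2
for n in ("top","side"):
    cv2.imwrite(f"pics/{n}0.png",manip.snapshot(n)); c=manip.get_calibration(n); print(n,c)
s=manip.sense();print(s)
E
```

```text
pics
top {'fovy': 42.95564475051309, 'cx': 325.16260454465174, 'cy': 236.07814747396762, 'k1': -0.06884789015454626, 'R': array([[-0.02119835, -0.99950738, -0.02314342],
       [-0.99806575,  0.02250957, -0.0579489 ],
       [ 0.0584413 ,  0.02187023, -0.99805125]]), 't': array([-0.01086816,  0.48682686,  1.33028071])}
side {'fovy': 43.070107142728936, 'cx': 318.03458560464054, 'cy': 237.84144666540683, 'k1': -0.1968738786832849, 'R': array([[ 0.9056027 , -0.42409373, -0.00531589],
       [-0.3249547 , -0.68573925, -0.65128037],
       [ 0.27255861,  0.59152868, -0.75881857]]), 't': array([-0.47525083,  0.17663438,  1.57757813])}
{'t': 0.1, 'q': array([ 1.01951902e+00,  5.28388536e-01,  1.43376493e+00, -6.32690634e-06,
        1.18140775e+00, -1.78486117e-01]), 'qd': array([-0.00090183, -0.00231198, -0.00255089, -0.00026239,  0.00091575,
        0.00253979]), 'tau': array([-4.25192475e-04, -4.43303847e+01, -1.78583926e+01, -2.64958180e-04,
        3.91399604e-03,  1.78336296e-05]), 'tcp_pos': array([0.22727154, 0.58154851, 0.24142497]), 'tool_rot': array([ 1.85316861e-01,  9.82678326e-01, -9.20524507e-04, -3.48496313e-04]), 'force': array([-0.35321373,  0.15914664, -0.50528814]), 'ft_torque': array([-0.0366129 ,  0.0329052 , -0.02862136]), 'finger_gap': 1.0002958175067302}
```

View pics/top0.png

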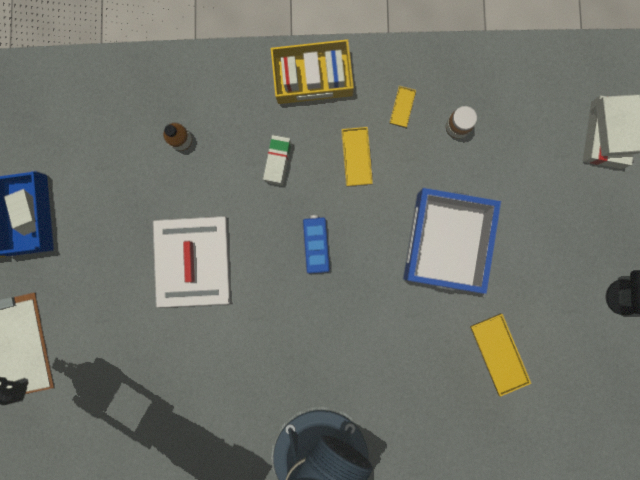

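View pics/side0.png

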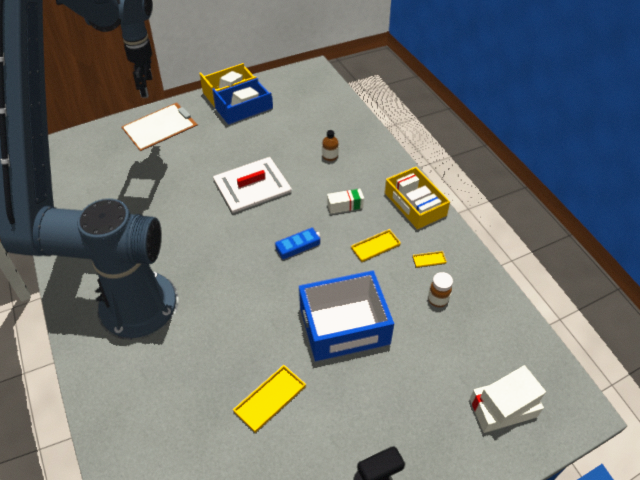

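```bash
cat > h.py <<'E'
import numpy as np, cv2
from scipy.optimize import minimize
from station import manip
CAL={n:manip.get_calibration(n) for n in("top","side")}
def proj(n,P):
    c=CAL[n];X=np.atleast_2d(P)@c['R'].T+c['t'];s=X[:,:2]/X[:,2:]
    f=240/np.tan(np.radians(c['fovy'])/2);r2=(s**2).sum(1,keepdims=True)
    return s*(1+c['k1']*r2)*f+[c['cx'],c['cy']]
def ray(n,uv):
    c=CAL[n];f=240/np.tan(np.radians(c['fovy'])/2);d=(np.array(uv,float)-[c['cx'],c['cy']])/f;s=d.copy()
    for _ in range(30): s=d/(1+c['k1']*(s@s))
    R=c['R'];return -R.T@c['t'],R.T@np.array([s[0],s[1],1])
def at(n,uv,z):
    o,d=ray(n,uv);return o+d*(z-o[2])/d[2]
def mask(img,kind):
    h=cv2.cvtColor(img,cv2.COLOR_BGR2HSV).astype(int);H,S,V=h[...,0],h[...,1],h[...,2]
    m={'blue':(H>95)&(H<130)&(S>110)&(V>40),'yellow':(H>18)&(H<35)&(S>120)&(V>70),
       'white':(V>150)|(S>110),'any':((V>150)|(S>110)),'red':((H<8)|(H>172))&(S>120)}[kind]
    return m.astype(np.uint8)
def comp(m,seed):
    n,l=cv2.connectedComponents(cv2.morphologyEx(m,cv2.MORPH_CLOSE,np.ones((3,3))))
    ys,xs=np.nonzero(l);i=np.argmin((xs-seed[0])**2+(ys-seed[1])**2);return (l==l[ys[i],xs[i]]).astype(np.uint8)
def box(p,dims,z0):
    x,y,a=p;L,W,Hh=dims;c,s=np.cos(a),np.sin(a)
    return np.array([[x+c*i*L/2-s*j*W/2,y+s*i*L/2+c*j*W/2,z0+k*Hh] for i in(-1,1) for j in(-1,1) for k in(0,1)])
def sil(n,P,sh=(480,640)):
    h=cv2.convexHull(proj(n,P).astype(np.float32));im=np.zeros(sh,np.uint8)
    S=4;big=np.zeros((sh[0],sh[1]),np.uint8)
    cv2.fillConvexPoly(big,np.round(h*16).astype(np.int32),255,cv2.LINE_AA,4);return big/255.
def fit(masks,p0,dims,z0):
    hm={n:cv2.drawContours(np.zeros((480,640),np.uint8),[cv2.convexHull(np.vstack([c for c in cv2.findContours(m,0,1)[0]]))],-1,1,-1) for n,m in masks.items()}
    f=lambda p:sum(np.abs(sil(n,box((p[0]/1e3,p[1]/1e3,p[2]/100),dims,z0))-m).sum()/m.sum() for n,m in hm.items())
    best=None
    for da in np.arange(-1.4,1.6,.35) if len(p0)==2 else [0]:
        q=np.array([p0[0]*1e3,p0[1]*1e3,(p0[2] if len(p0)>2 else da)*100]);
        sx=np.vstack([q,q+[12,0,0],q+[0,12,0],q+[0,0,15]])
        r=minimize(f,q,method='Nelder-Mead',options=dict(initial_simplex=sx,xatol=.05,fatol=1e-5,maxiter=300))
        if best is None or r.fun<best.fun: best=r
    return best.x/[1e3,1e3,100],best.fun
E
cat > m0.py <<'E'
from h import *
I={n:cv2.imread(f"pics/{n}0.png") for n in CAL}
T={'carrier':('blue',(454,243),(345,330),(.194,.164,.096),0),
'pack':('blue',(316,245),(298,243),(.12,.05,.028),0),
'tray':('yellow',(357,157),(376,245),(.128,.058,.012),0),
'carton':('white',(277,165),(345,202),(.1,.04,.044),0),
'lid':('white',(200,240),(240,195),(.194,.164,.014),.006)}
for k,(c,a,b,d,z0) in T.items():
    M={'top':comp(mask(I['top'],c),a),'side':comp(mask(I['side'],c),b)}
    p0=at('top',a,z0+d[2])[:2]
    for s in (['top','side'],['top'],['side']):
        p,f=fit({n:M[n] for n in s},p0,d,z0);print(k,s,[int(M[n].sum()) for n in s],p.round(4),round(f,3))
        if len(s)==2:
            for n in s:
                cv2.polylines(I[n],[cv2.convexHull(proj(n,box(p,d,z0)).astype(np.float32)).astype(int)],1,(255,0,255),1)
for n in CAL: cv2.imwrite(f"pics/{n}_fit.png",I[n])
# red bar
m=comp(mask(cv2.imread("pics/top0.png"),'red'),(189,262));print(m.sum(),cv2.minAreaRect(np.argwhere(m)[:,::-1].astype(np.float32)))
E
time python3 m0.py
```

```text
carrier ['top', 'side'] [1805, 2566] [ 0.4657 -0.2877 -0.1888] 0.104
carrier ['top'] [1805] [ 0.467  -0.2903 -0.1969] 0.045
carrier ['side'] [2566] [ 0.4637 -0.2852 -0.1978] 0.019
pack ['top', 'side'] [1210, 816] [4.653e-01 4.000e-04 4.690e-02] 0.276
pack ['top'] [1210] [ 0.4664 -0.0009  0.0545] 0.095
pack ['side'] [816] [0.4642 0.0047 0.0793] 0.138
tray ['top', 'side'] [1503, 870] [ 0.6623 -0.0933  0.0445] 0.223
tray ['top'] [1503] [ 0.6645 -0.0951  0.0567] 0.052
tray ['side'] [870] [ 0.6604 -0.0898  0.073 ] 0.047
carton ['top', 'side'] [822, 229120] [ 0.6621  0.0827 -0.1705] 1.22
carton ['top'] [822] [ 0.6621  0.0827 -0.1705] 0.223
carton ['side'] [229120] [ 0.5455 -0.7377 -0.6601] 0.996
lid ['top', 'side'] [5591, 229183] [0.4368 0.2788 0.04  ] 1.039
lid ['top'] [5591] [0.4368 0.2788 0.04  ] 0.049
lid ['side'] [229183] [ 0.6134 -0.7142  5.8029] 0.979
273 ((187.52268981933594, 261.49896240234375), (39.277626037597656, 6.720333576202393), 87.39744567871094)
real	0m56.623s
user	0m50.448s
sys	0m0.387s
```

Run:
```python
import cv2,numpy as np
a=cv2.imread("pics/top_fit.png")[110:310,150:510];cv2.imwrite("pics/c1.png",cv2.resize(a,None,fx=2.2,fy=2.2,interpolation=cv2.INTER_CUBIC))
a=cv2.imread("pics/side_fit.png")[140:380,200:460];cv2.imwrite("pics/c2.png",cv2.resize(a,None,fx=2.5,fy=2.5,interpolation=cv2.INTER_CUBIC))
```

```text
(no output)
```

View pics/c1.png

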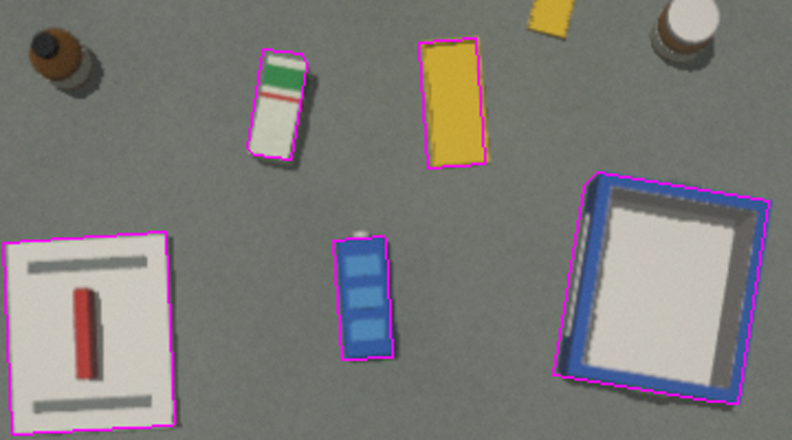

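View pics/c2.png

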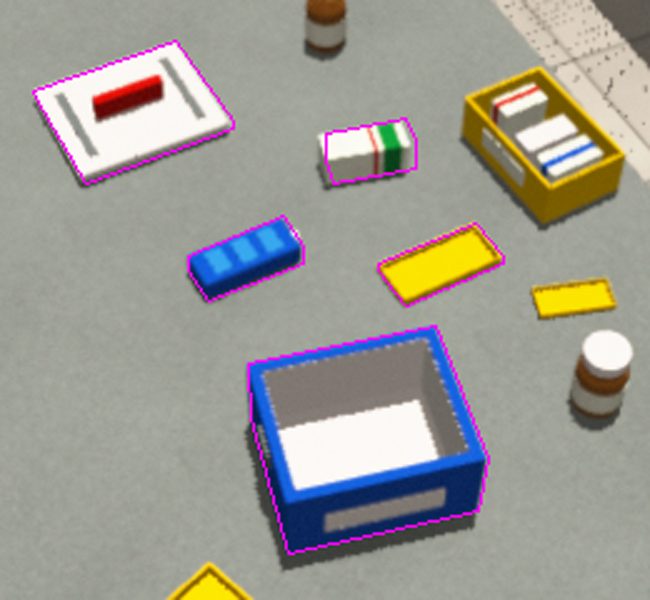

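Request:
arm_command(
  rows=[
    [[10, -24, 0], 0.02, -1],
    [[20, -48, 0], 0.04, -1],
    [[20, -48, 0], 0.04, -1],
    [[20, -48, 0], 0.04, -1],
    [[20, -48, 0], 0.04, -1],
    [[20, -48, 0], 0.04, -1],
    [[20, -48, 0], 0.04, -1],
    [[20, -48, -5], 0.04, -1],
    [[20, -48, -10], 0.04, -1],
    [[20, -48, -10], 0.04, -1],
    [[20, -48, -10], 0.03, -1],
    [[20, -48, -5], 0.02, -1],
  ],
  squeeze=50,
)

```text
t: 1.6
tcp_pos: [0.4577, 0.0284, 0.2017]
tool_rot: [-0.029, 1.0, 0.0, -0.001]
force: [0.8, 0.6, 0.7]
finger_gap: 1.0
```

Request:
arm_command(
  rows=[
    [[8, -28, -40], 0, -1],
    [[0, -1, -40], 0, -1],
    [[0, 0, -30], 0, -1],
    [[0, 0, 0], 0, -1],
  ],
)

```text
t: 2.1
tcp_pos: [0.4639, 0.0013, 0.0904]
tool_rot: [-0.028, 1.0, 0.001, -0.003]
force: [0.3, 0.1, 0.5]
finger_gap: 1.001
```

Run:
```python
from h import *
I={}
for n in CAL: I[n]=manip.snapshot(n)
a=I['top'][150:330,230:410];b=I['side'][160:340,200:400]
s=manip.sense();T=s['tcp_pos']
for n in CAL:
    p=proj(n,T);print(n,p)
cv2.imwrite("pics/h1.png",np.hstack([cv2.resize(a,(400,400)),cv2.resize(b,(400,400))]))
```

```text
top [[313.60111466 244.08664757]]
side [[297.80441346 224.53735272]]
```

View pics/h1.png

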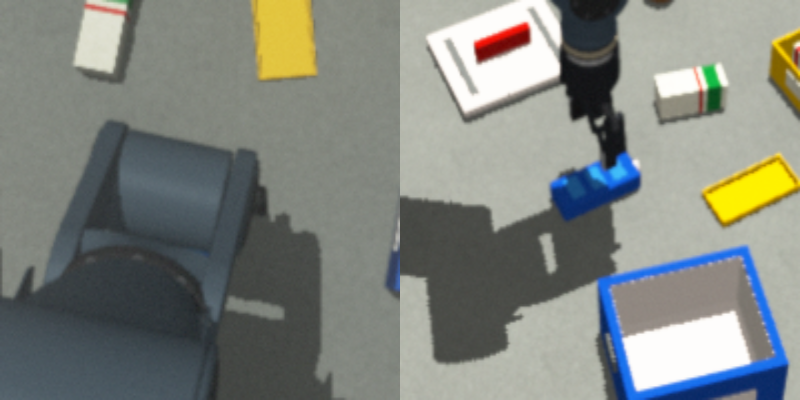

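Request:
arm_command(
  rows=[
    [[0, 0, -30], 0, -1],
    [[0, 0, -26], 0, -1],
    [[0, 0, -14], 0, -1],
    [[0, 0, -6], 0, -1],
    [[0, 0, 0], 0, -1],
  ],
)

```text
t: 2.82
tcp_pos: [0.466, 0.001, 0.0167]
tool_rot: [-0.029, 1.0, -0.0, 0.0]
force: [1.1, 0.3, -0.0]
finger_gap: 0.998
```

Request:
arm_command(
  rows=[
    [[0, 0, -3], 0, 0.5],
    [[0, 0, 0], 0, 0.5],
    [[0, 0, 0], 0, 1],
    [[0, 0, 0], 0, 1],
    [[0, 0, 0], 0, 1],
    [[0, 0, 0], 0, 1],
  ],
  squeeze=50,
)

```text
t: 3.58
tcp_pos: [0.4658, 0.001, 0.0138]
tool_rot: [-0.029, 1.0, -0.0, 0.0]
force: [-0.3, 0.4, 4.9]
finger_gap: 0.577
```

Request:
arm_command(
  rows=[
    [[0, 0, 20], 0, 1],
    [[0, 0, 40], 0, 1],
    [[0, 0, 50], 0, 1],
    [[0, 0, 45], 0, 1],
    [[0, -30, 20], -0.03, 1],
    [[0, -40, 0], -0.05, 1],
    [[0, -45, 0], -0.06, 1],
    [[0, -45, 0], -0.06, 1],
    [[0, -45, 0], -0.04, 1],
    [[0, -45, 0], 0, 1],
    [[0, -38, 0], 0, 1],
    [[0, 0, 0], 0, 1],
  ],
)

```text
t: 5.08
tcp_pos: [0.4655, -0.2899, 0.1878]
tool_rot: [0.093, 0.996, -0.001, 0.0]
force: [-0.2, 0.3, -2.4]
finger_gap: 0.575
```

Run:
```python
from h import *
I={n:manip.snapshot(n) for n in CAL}
for n in CAL: cv2.imwrite(f"pics/{n}2.png",I[n])
a=I['top'][150:330,350:530];b=I['side'][200:380,250:450]
cv2.imwrite("pics/h2.png",np.hstack([cv2.resize(a,(400,400)),cv2.resize(b,(400,360)) if 0 else cv2.resize(b,(400,400))]))
```

```text
(no output)
```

View pics/h2.png

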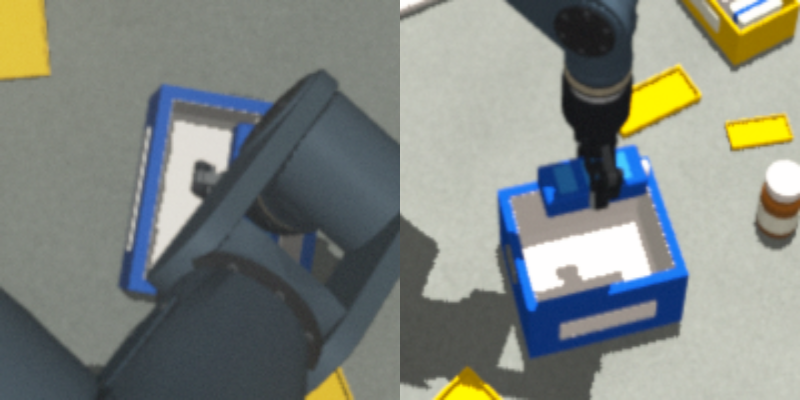

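Request:
arm_command(
  rows=[
    [[0, 2, -30], 0, 1],
    [[0, 0, -35], 0, 1],
    [[0, 0, -35], 0, 1],
    [[0, 0, -30], 0, 1],
    [[0, 0, -18], 0, 1],
    [[0, 0, -8], 0, 1],
    [[0, 0, -5], 0, 1],
    [[0, 0, -1], 0, 1],
    [[0, 0, 0], 0, 1],
  ],
)

```text
t: 6.3
tcp_pos: [0.4659, -0.2853, 0.027]
tool_rot: [0.091, 0.996, -0.0, 0.001]
force: [0.5, -0.2, -1.4]
finger_gap: 0.572
```

Request:
arm_command(
  rows=[
    [[0, -2, -2], 0, 1],
    [[0, 0, -1], 0, 1],
    [[0, 0, 0], 0, 1],
  ],
)

```text
t: 6.68
tcp_pos: [0.4659, -0.2875, 0.0239]
tool_rot: [0.091, 0.996, -0.0, 0.0]
force: [0.4, -0.4, 3.0]
finger_gap: 0.572
```

Contact felt (+3 N); release and rise.

Request:
arm_command(
  rows=[
    [[0, 0, 0], 0, -0.6],
    [[0, 0, 0], 0, -0.6],
    [[0, 0, 0], 0, -0.6],
    [[0, 0, 0], 0, -0.6],
    [[0, 0, 25], 0, -0.6],
    [[0, 0, 40], 0, -0.6],
    [[0, 0, 50], 0, -0.6],
    [[0, 0, 50], 0, -1],
    [[20, 15, 10], 0, -1],
    [[40, 35, 0], 0, -1],
    [[40, 40, 0], 0, -1],
    [[40, 40, 0], 0, -1],
  ],
)

```text
t: 8.18
tcp_pos: [0.6065, -0.1558, 0.1984]
tool_rot: [0.092, 0.996, -0.0, 0.0]
force: [0.5, -0.7, -0.4]
finger_gap: 0.996
```

Request:
arm_command(
  rows=[
    [[40, 40, 0], 0.12, -1],
    [[16, 25, -20], 0.12, -1],
    [[0, 0, -30], 0, -1],
    [[0, 0, -30], 0, -1],
    [[0, 0, 0], 0, -1],
  ],
)

```text
t: 8.8
tcp_pos: [0.6593, -0.091, 0.1154]
tool_rot: [-0.029, 1.0, 0.001, -0.003]
force: [0.5, 0.4, -0.3]
finger_gap: 1.0
```

Run:
```python
from h import *
I={n:manip.snapshot(n) for n in CAL}
for n in CAL: cv2.imwrite(f"pics/{n}3.png",I[n])
a=I['top'][100:310,350:530];b=I['side'][180:380,280:480]
cv2.imwrite("pics/h3.png",np.hstack([cv2.resize(a,(360,420)),cv2.resize(b,(420,420))]))
```

```text
(no output)
```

View pics/h3.png

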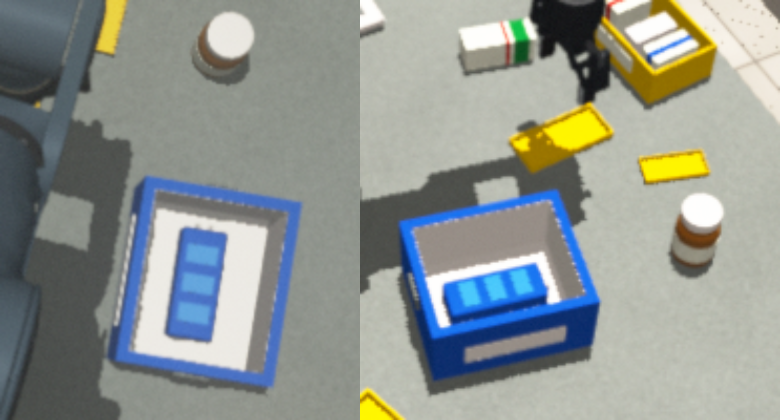

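Run:
```python
from h import *
I={n:cv2.imread(f"pics/{n}3.png") for n in CAL}
m=comp(mask(I['top'],'blue'),(448,240));print(m.sum())
p,f=fit({'top':m},(.466,-.288,-.19),(.12,.05,.028),.01);print('pack top',p,f)
ms=comp(mask(I['side'],'blue'),(345,320));print(ms.sum())
p,f=fit({'side':ms},(.466,-.288,-.19),(.12,.05,.028),.01);print('pack side',p,f)
mc=comp(mask(I['top'],'blue'),(415,240));print(mc.sum())
p,f=fit({'top':mc},(.466,-.288,-.19),(.194,.164,.096),.0);print('carrier top',p,f)
```

```text
1206
pack top [ 0.46809107 -0.28821481 -0.1769002 ] 0.19387041097168448
3568
pack side [ 0.46993975 -0.34516075 -0.14970372] 0.8066666070048892
1894
carrier top [ 0.46726937 -0.2905363  -0.19526045] 0.03082565347070238
```

Run:
```python
from h import *
I=cv2.imread("pics/top3.png")
m=comp(mask(I,'blue'),(448,240));mc=comp(mask(I,'blue'),(415,240))
r=cv2.minAreaRect(np.argwhere(m)[:,::-1].astype(np.float32));print(r,at('top',r[0],.038))
p=[.4681,-.2882,-.1769]
for q,d,z in((p,(.12,.05,.028),.01),((.4673,-.2905,-.195),(.194,.164,.096),0),((.4673,-.2905,-.195),(.17,.14,.001),.0955)):
    cv2.polylines(I,[cv2.convexHull(proj('top',box(q,d,z)).astype(np.float32)).astype(int)],1,(255,0,255),1)
cv2.imwrite("pics/h4.png",cv2.resize(I[180:310,390:520],None,fx=4,fy=4))
```

```text
((447.70782470703125, 241.78118896484375), (22.399410247802734, 54.14426803588867), 8.53076457977295) [ 0.46676705 -0.28638623  0.038     ]
```

View pics/h4.png

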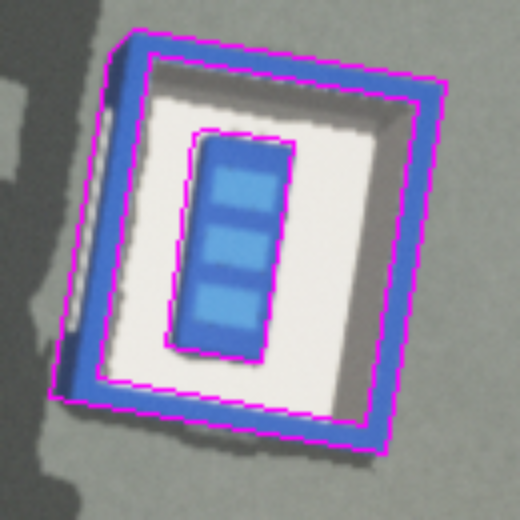

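Request:
arm_command(
  rows=[
    [[3, -2, -35], 0, -1],
    [[0, 0, -35], 0, -1],
    [[0, 0, -20], 0, -1],
    [[0, 0, -8], 0, -1],
    [[0, 0, -4], 0, -1],
    [[0, 0, 0], 0, -1],
  ],
)

```text
t: 9.65
tcp_pos: [0.6653, -0.0941, 0.0172]
tool_rot: [-0.029, 1.0, -0.0, 0.001]
force: [0.2, -0.4, -0.3]
finger_gap: 1.0
```

Request:
arm_command(
  rows=[
    [[-2, 1, -3], 0, -0.6],
    [[0, 0, -3], 0, -0.6],
    [[0, 0, 0], 0, -0.5],
    [[0, 0, 0], 0, 0.2],
    [[0, 0, 0], 0, 0.2],
    [[0, 0, 0], 0, 0.2],
  ],
  squeeze=30,
)

```text
t: 10.4
tcp_pos: [0.6629, -0.093, 0.0106]
tool_rot: [-0.029, 1.0, -0.0, 0.0]
force: [0.2, -0.1, 1.6]
finger_gap: 0.668
```

Request:
arm_command(
  rows=[
    [[0, 0, 15], 0, 0.2],
    [[0, 0, 35], 0, 0.2],
    [[0, 0, 50], 0, 0.2],
    [[0, 0, 50], 0, 0.2],
    [[-15, -15, 20], 0, 0.2],
    [[-30, -30, 0], -0.06, 0.2],
    [[-35, -35, 0], -0.06, 0.2],
    [[-35, -35, 0], -0.06, 0.2],
    [[-35, -35, 0], -0.06, 0.2],
    [[-30, -30, 0], 0, 0.2],
    [[-15, -15, 0], 0, 0.2],
    [[0, 0, 0], 0, 0.2],
  ],
)

```text
t: 11.9
tcp_pos: [0.4667, -0.289, 0.1811]
tool_rot: [0.093, 0.996, -0.0, 0.0]
force: [0.5, 0.1, -0.2]
finger_gap: 0.669
```

Run:
```python
from h import *
I={n:manip.snapshot(n) for n in CAL}
for n in CAL: cv2.imwrite(f"pics/{n}4.png",I[n])
a=I['top'][150:330,350:530];b=I['side'][200:380,250:450]
cv2.imwrite("pics/h5.png",np.hstack([cv2.resize(a,(400,400)),cv2.resize(b,(400,400))]))
```

```text
(no output)
```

View pics/h5.png

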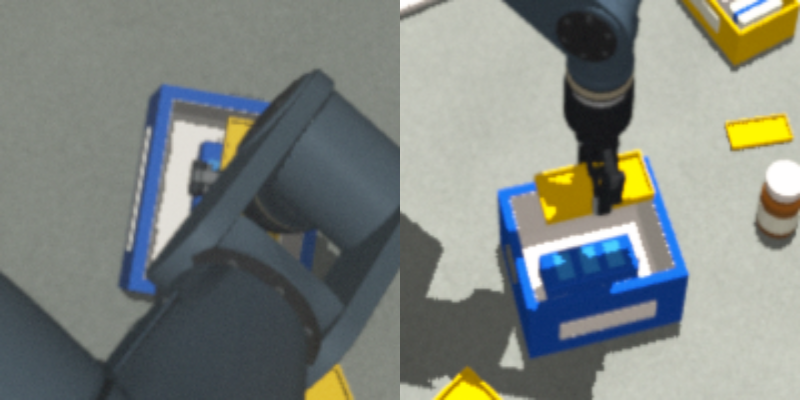

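Request:
arm_command(
  rows=[
    [[-1, 1, -30], 0, 0.2],
    [[0, 0, -35], 0, 0.2],
    [[0, 0, -30], 0, 0.2],
    [[0, 0, -18], 0, 0.2],
    [[0, 0, -8], 0, 0.2],
    [[0, 0, -5], 0, 0.2],
    [[0, 0, -2], 0, 0.2],
    [[0, 0, 0], 0, 0.2],
  ],
)

```text
t: 13.0
tcp_pos: [0.4669, -0.2871, 0.0528]
tool_rot: [0.091, 0.996, -0.0, 0.0]
force: [0.2, 0.2, -0.8]
finger_gap: 0.666
```

Request:
arm_command(
  rows=[
    [[-1, 0, -2], 0, 0.2],
    [[0, 0, -2], 0, 0.2],
    [[0, 0, 0], 0, 0.2],
  ],
)

```text
t: 13.38
tcp_pos: [0.4656, -0.2871, 0.0485]
tool_rot: [0.091, 0.996, -0.0, 0.0]
force: [0.4, -0.0, 1.2]
finger_gap: 0.666
```

Request:
arm_command(
  rows=[
    [[0, 0, 0], 0, -0.6],
    [[0, 0, 0], 0, -0.6],
    [[0, 0, 0], 0, -0.6],
    [[0, 0, 0], 0, -0.6],
    [[0, 0, 15], 0, -0.7],
    [[0, 0, 35], 0, -0.7],
    [[0, 0, 50], 0, -0.7],
    [[0, 0, 40], 0, -0.8],
    [[20, 30, 10], 0, -0.8],
    [[20, 45, 0], 0, -0.8],
    [[20, 45, 0], 0, -0.8],
    [[20, 45, 0], 0, -0.8],
  ],
)

```text
t: 14.88
tcp_pos: [0.5461, -0.1206, 0.1996]
tool_rot: [0.091, 0.996, -0.0, 0.001]
force: [1.1, -0.1, 0.1]
finger_gap: 0.899
```

Run:
```python
from h import *
J={n:manip.snapshot(n) for n in CAL}
for n in CAL: cv2.imwrite(f"pics/{n}5.png",J[n])
a=J['top'][170:320,380:530];b=J['side'][260:380,280:400]
cv2.imwrite("pics/h6.png",np.hstack([cv2.resize(a,(400,400)),cv2.resize(b,(400,400))]))
I={n:cv2.imread(f"pics/{n}0.png") for n in CAL}
roi={'top':(255,125,300,195),'side':(318,182,372,220)};M={}
for n,(x0,y0,x1,y1) in roi.items():
    h=cv2.cvtColor(I[n],cv2.COLOR_BGR2HSV);z=np.zeros((480,640),np.uint8)
    k=(h[...,2]>145)|(h[...,1]>80); z[y0:y1,x0:x1]=k[y0:y1,x0:x1]; z=comp(z,((x0+x1)//2,(y0+y1)//2));M[n]=z
    print(n,z.sum())
for s in(['top','side'],['top'],['side']):
    p,f=fit({n:M[n] for n in s},(.662,.083,-.17),(.1,.04,.044),0);print(s,p.round(4),round(f,3))
v=[]
for n,(x0,y0,x1,y1) in roi.items():
    c=I[n].copy();c[M[n]>0]=c[M[n]>0]//2+np.array([120,0,120],np.uint8);v.append(cv2.resize(c[y0:y1,x0:x1],(380,400)))
cv2.imwrite("pics/h7.png",np.hstack(v))
```

```text
top 838
side 1723
['top', 'side'] [ 0.6609  0.0819 -0.1916] 0.799
['top'] [ 0.6614  0.0822 -0.1865] 0.183
['side'] [ 0.6581  0.079  -0.0204] 0.615
```

View pics/h6.png

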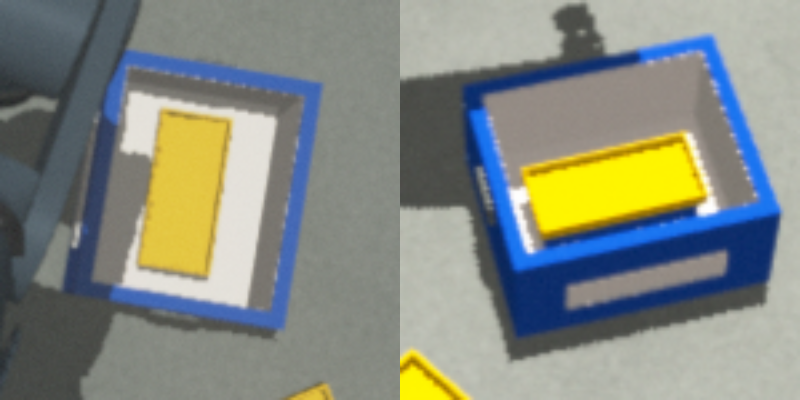

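View pics/h7.png

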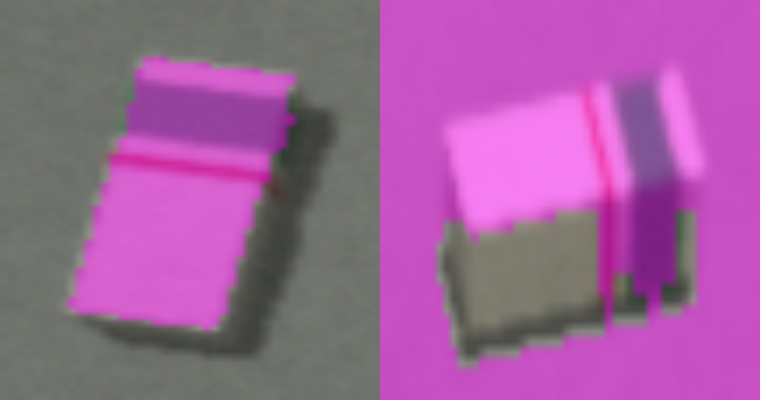

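Run:
```python
from h import *
t=[(138,58),(297,75),(222,330),(68,310)];T=np.array([at('top',(255+x/8.444-.5,125+y/5.714-.5),.044) for x,y in t])
s=[(68,120),(290,70),(325,180),(88,235)];S=np.array([at('side',(318+x/7.037-.5,182+y/10.526-.5),.044) for x,y in s])
for P in(T,S):
    r=cv2.minAreaRect((P[:,:2]*1000).astype(np.float32));print(P[:,:2].round(4).tolist(),P.mean(0).round(4),np.linalg.norm(np.diff(P,axis=0),axis=1).round(4),r)
I=cv2.imread("pics/top0.png");h=cv2.cvtColor(I,cv2.COLOR_BGR2HSV);z=np.zeros((480,640),np.uint8)
k=(h[...,2]>145)|(h[...,1]>80); z[125:195,255:300]=k[125:195,255:300];z=comp(z,(277,165))
print(fit({'top':z},(.662,.083,-.2),(.1,.04,.001),.043))
J=cv2.imread("pics/top5.png");m=comp(mask(J,'yellow'),(448,242));print('tray',m.sum(),fit({'top':m},(.466,-.288,-.19),(.128,.058,.012),.038))
```

```text
[[0.7094, 0.0918], [0.7016, 0.0507], [0.6039, 0.0717], [0.6126, 0.1113]] [0.6569 0.0814 0.044 ] [0.0418 0.0999 0.0406] ((657.1737060546875, 81.65489196777344), (41.8331298828125, 99.93375396728516), 77.885009765625)
[[0.6102, 0.1187], [0.7031, 0.0967], [0.6961, 0.0523], [0.5984, 0.0752]] [0.6519 0.0857 0.044 ] [0.0954 0.045  0.1004] ((652.3817138671875, 85.70325469970703), (45.073707580566406, 100.38117218017578), 76.80656433105469)
(array([ 0.65680028,  0.08101469, -0.22969721]), np.float64(0.06028492984845537))
tray 1611 (array([ 0.46664531, -0.28758626, -0.18027691]), np.float64(0.06775145513291574))
```

Request:
arm_command(
  rows=[
    [[18, 34, 0], -0.02, -1],
    [[18, 34, 0], -0.02, -1],
    [[18, 34, 0], 0, -1],
    [[18, 34, 0], 0, -1],
    [[18, 34, 0], 0, -1],
    [[18, 34, -20], 0, -1],
    [[0, 0, -40], 0, -1],
    [[0, 0, -40], 0, -1],
    [[0, 0, 0], 0, -1],
  ],
)

```text
t: 16.1
tcp_pos: [0.6508, 0.0814, 0.0956]
tool_rot: [0.111, 0.994, -0.0, -0.004]
force: [-0.0, -0.4, -0.2]
finger_gap: 0.998
```

Run:
```python
from h import *
J={n:manip.snapshot(n) for n in CAL}
a=J['top'][80:230,200:350];b=J['side'][120:270,270:420]
cv2.imwrite("pics/h8.png",np.hstack([cv2.resize(a,(400,400)),cv2.resize(b,(400,400))]))
```

```text
(no output)
```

View pics/h8.png

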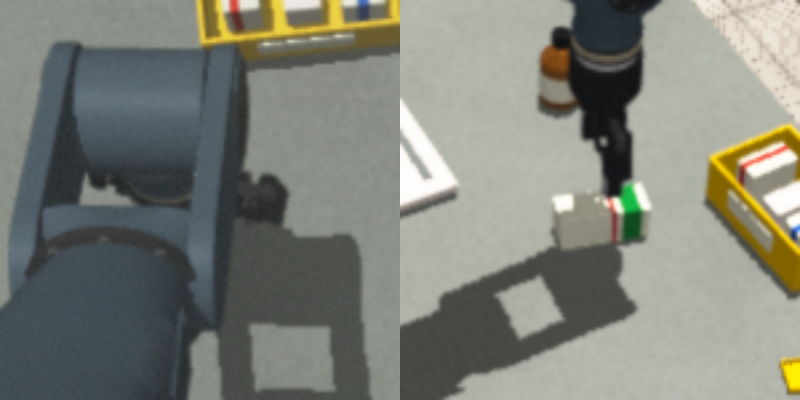

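Request:
arm_command(
  rows=[
    [[1, 1, -25], 0, -1],
    [[0, 0, -22], 0, -1],
    [[0, 0, -13], 0, -1],
    [[0, 0, -5], 0, -1],
    [[0, 0, 0], 0, -0.6],
    [[0, 0, 0], 0, 0.6],
    [[0, 0, 0], 0, 0.6],
    [[0, 0, 0], 0, 0.6],
    [[0, 0, 0], 0, 0.6],
    [[0, 0, 0], 0, 0.6],
  ],
  squeeze=40,
)

```text
t: 17.45
tcp_pos: [0.6553, 0.083, 0.0343]
tool_rot: [0.111, 0.994, 0.0, 0.001]
force: [0.2, -0.9, 4.8]
finger_gap: 0.454
```

Request:
arm_command(
  rows=[
    [[0, 0, 15], 0, 0.6],
    [[0, 0, 35], 0, 0.6],
    [[0, 0, 50], 0, 0.6],
    [[0, 0, 50], 0, 0.6],
    [[-10, -20, 20], 0, 0.6],
    [[-20, -40, 0], 0.02, 0.6],
    [[-25, -50, 0], 0.02, 0.6],
    [[-25, -50, 0], 0, 0.6],
    [[-25, -50, 0], 0, 0.6],
    [[-25, -50, 0], 0, 0.6],
    [[-25, -50, 0], 0, 0.6],
    [[-20, -40, 0], 0, 0.6],
  ],
)

```text
t: 18.95
tcp_pos: [0.4782, -0.2685, 0.2037]
tool_rot: [0.092, 0.996, 0.0, -0.0]
force: [0.7, -0.2, -1.0]
finger_gap: 0.46
```

Request:
arm_command(
  rows=[
    [[-14, -20, 0], 0, 0.6],
    [[0, 0, -20], 0, 0.6],
    [[0, 0, -20], 0, 0.6],
    [[0, 0, 0], 0, 0.6],
  ],
)

```text
t: 19.45
tcp_pos: [0.4644, -0.286, 0.1623]
tool_rot: [0.091, 0.996, 0.001, -0.002]
force: [-0.1, 0.3, -0.9]
finger_gap: 0.46
```

Run:
```python
from h import *
J={n:manip.snapshot(n) for n in CAL}
a=J['top'][150:330,350:530];b=J['side'][200:380,250:430]
cv2.imwrite("pics/h9.png",np.hstack([cv2.resize(a,(400,400)),cv2.resize(b,(400,400))]))
```

```text
(no output)
```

View pics/h9.png

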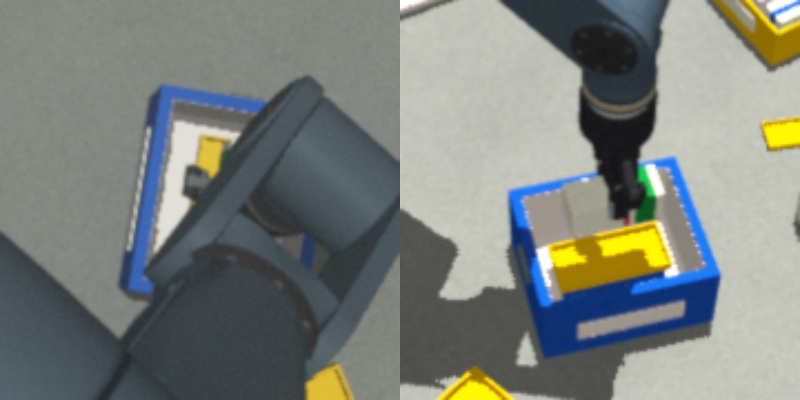

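Request:
arm_command(
  rows=[
    [[1, -1, -25], 0, 0.6],
    [[0, 0, -25], 0, 0.6],
    [[0, 0, -18], 0, 0.6],
    [[0, 0, -10], 0, 0.6],
    [[0, 0, -4], 0, 0.6],
    [[0, 0, 0], 0, 0.6],
    [[0, 0, 0], 0, 0.6],
  ],
)

```text
t: 20.42
tcp_pos: [0.467, -0.2883, 0.082]
tool_rot: [0.091, 0.996, -0.0, 0.001]
force: [-0.4, 0.5, -0.4]
finger_gap: 0.454
```

Request:
arm_command(
  rows=[
    [[-1, 1, -3], 0, 0.6],
    [[0, 0, -2], 0, 0.6],
    [[0, 0, -2], 0, 0.6],
    [[0, 0, 0], 0, 0.6],
  ],
)

```text
t: 20.92
tcp_pos: [0.4655, -0.2869, 0.0748]
tool_rot: [0.091, 0.996, 0.0, -0.0]
force: [-0.9, 0.9, 4.6]
finger_gap: 0.46
```

Request:
arm_command(
  rows=[
    [[0, 0, 0], 0, -0.3],
    [[0, 0, 0], 0, -0.3],
    [[0, 0, 0], 0, -0.3],
    [[0, 0, 0], 0, -0.3],
    [[0, 0, 20], 0, -0.4],
    [[0, 0, 40], 0, -0.5],
    [[0, 0, 50], 0, -0.6],
    [[0, 10, 30], 0, -0.8],
    [[0, 35, 0], 0.03, -0.8],
    [[0, 50, 0], 0.03, -0.8],
    [[0, 50, 0], 0.03, -0.8],
    [[0, 50, 0], 0.03, -0.8],
  ],
)

```text
t: 22.42
tcp_pos: [0.4654, -0.0905, 0.2144]
tool_rot: [0.031, 1.0, -0.0, 0.0]
force: [0.8, -0.5, -0.3]
finger_gap: 0.896
```

Run:
```python
from h import *
J={n:manip.snapshot(n) for n in CAL}
for n in CAL: cv2.imwrite(f"pics/{n}6.png",J[n])
a=J['top'][170:320,380:530];b=J['side'][260:380,280:400]
cv2.imwrite("pics/h10.png",np.hstack([cv2.resize(a,(400,400)),cv2.resize(b,(400,400))]))
I=cv2.imread("pics/side0.png");h=cv2.cvtColor(I,cv2.COLOR_BGR2HSV);z=np.zeros((480,640),np.uint8)
z[155:215,208:296]=((h[...,2]>150)|(h[...,1]>110))[155:215,208:296];z=comp(z,(240,195));print(z.sum())
print('lid side',fit({'side':z},(.437,.279,.04),(.194,.164,.014),.006))
m=comp(mask(cv2.imread("pics/top0.png"),'red'),(189,262));print('bar top',fit({'top':m},(.437,.279,.04),(.09,.016,.03),.02))
m=comp(mask(I,'red'),(250,180));print('bar side',fit({'side':m},(.437,.279,.04),(.09,.016,.03),.02))
```

```text
4967
lid side (array([ 0.44324444,  0.242972  , -0.50828617]), np.float64(0.4603787878787879))
bar top (array([0.43681598, 0.27862636, 0.11143805]), np.float64(0.7377084167000133))
bar side (array([0.43315783, 0.28299724, 0.13179268]), np.float64(0.2974633209927327))
```

View pics/h10.png

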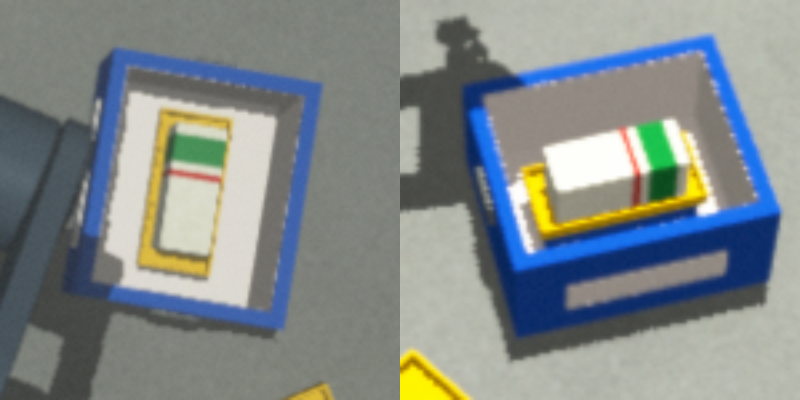

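Request:
arm_command(
  rows=[
    [[-3, 40, 0], 0.02, -1],
    [[-4, 48, 0], 0.02, -1],
    [[-4, 48, 0], 0.02, -1],
    [[-4, 48, 0], 0.02, -1],
    [[-4, 48, 0], 0.025, -1],
    [[-4, 48, 0], 0, -1],
    [[-4, 48, 0], 0, -1],
    [[-3, 40, -20], 0, -1],
    [[0, 4, -40], 0, -1],
    [[0, 0, -40], 0, -1],
    [[0, 0, 0], 0, -1],
  ],
)

```text
t: 23.9
tcp_pos: [0.434, 0.279, 0.1119]
tool_rot: [-0.021, 1.0, -0.001, -0.003]
force: [0.1, 0.7, 0.4]
finger_gap: 1.002
```

Run:
```python
from h import *
J={n:manip.snapshot(n) for n in CAL}
for n in CAL: cv2.imwrite(f"pics/{n}7.png",J[n])
a=J['top'][180:330,120:270];b=J['side'][120:240,190:310]
cv2.imwrite("pics/h11.png",np.hstack([cv2.resize(a,(400,400)),cv2.resize(b,(400,400))]))
print(manip.sense()['tcp_pos'])
I=J['top'];h=cv2.cvtColor(I,cv2.COLOR_BGR2HSV);z=np.zeros((480,640),np.uint8)
z[190:295,410:490]=((h[...,2]>150)&(h[...,1]<60)|(h[...,1]>100)&(abs(h[...,0].astype(int)-62)<15))[190:295,410:490]
```

```text
[0.43642194 0.27981191 0.11475713]
```

View pics/h11.png

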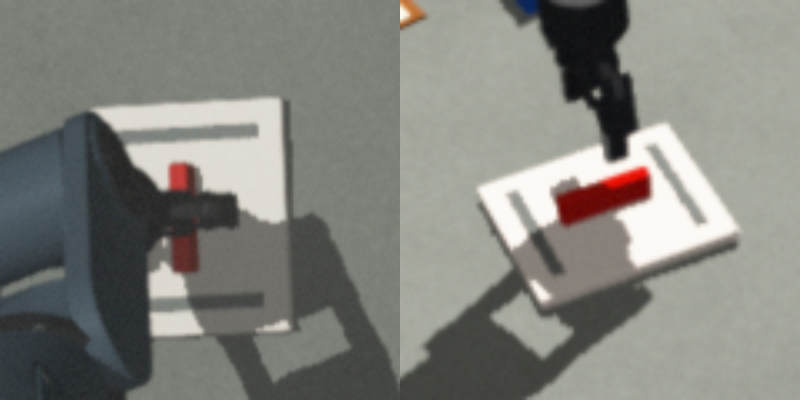

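View pics/top7.png

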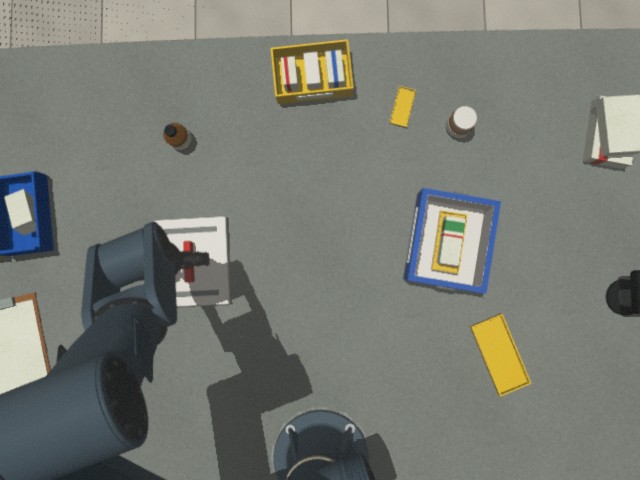

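Request:
arm_command(
  rows=[
    [[-1, 1, -30], 0, -1],
    [[0, 0, -25], 0, -0.8],
    [[0, 0, -15], 0, -0.4],
    [[0, 0, -6], 0, 0],
    [[0, 0, 0], 0, 0.2],
    [[0, 0, 0], 0, 0.4],
  ],
  squeeze=80,
)

```text
t: 24.75
tcp_pos: [0.4352, 0.2813, 0.0391]
tool_rot: [-0.021, 1.0, 0.0, 0.001]
force: [-0.2, 0.2, 0.4]
finger_gap: 0.304
```

Request:
arm_command(
  rows=[
    [[0, 0, -3], 0, 0.6],
    [[0, 0, 0], 0, 1],
    [[0, 0, 0], 0, 1],
    [[0, 0, 0], 0, 1],
    [[0, 0, 0], 0, 1],
  ],
  squeeze=80,
)

```text
t: 25.38
tcp_pos: [0.4349, 0.2811, 0.0359]
tool_rot: [-0.021, 1.0, 0.0, 0.0]
force: [0.2, -1.7, 6.1]
finger_gap: 0.178
```

Request:
arm_command(
  rows=[
    [[0, 0, 10], 0, 1],
    [[0, 0, 25], 0, 1],
    [[0, 0, 40], 0, 1],
    [[0, 0, 45], 0, 1],
    [[0, 0, 45], 0, 1],
    [[0, -10, 25], 0, 1],
    [[2, -25, 0], 0, 1],
    [[2, -35, 0], -0.02, 1],
    [[2, -40, 0], -0.03, 1],
    [[2, -40, 0], -0.03, 1],
    [[2, -40, 0], -0.03, 1],
    [[2, -40, 0], -0.03, 1],
  ],
)

```text
t: 26.88
tcp_pos: [0.4459, 0.0501, 0.2253]
tool_rot: [0.049, 0.999, 0.0, -0.0]
force: [0.7, -0.1, -3.4]
finger_gap: 0.169
```

Request:
arm_command(
  rows=[
    [[3, -45, 0], -0.03, 1],
    [[3, -45, 0], -0.03, 1],
    [[3, -45, 0], -0.03, 1],
    [[3, -45, 0], 0, 1],
    [[3, -45, 0], 0, 1],
    [[2, -45, 0], 0, 1],
    [[2, -35, 0], 0, 1],
    [[0, -20, 0], 0, 1],
    [[0, -10, 0], 0, 1],
    [[0, 0, 0], 0, 1],
  ],
)

```text
t: 28.12
tcp_pos: [0.4653, -0.2834, 0.2251]
tool_rot: [0.094, 0.996, 0.0, -0.0]
force: [0.5, 1.3, -2.3]
finger_gap: 0.168
```

Run:
```python
from h import *
J={n:manip.snapshot(n) for n in CAL}
for n in CAL: cv2.imwrite(f"pics/{n}8.png",J[n])
a=J['top'][150:330,350:530];b=J['side'][160:380,240:460]
cv2.imwrite("pics/h12.png",np.hstack([cv2.resize(a,(400,400)),cv2.resize(b,(400,400))]))
s=manip.sense();print(s['tcp_pos'],s['tool_rot'],s['ft_torque'])
```

```text
[ 0.46530976 -0.28247468  0.2251754 ] [ 9.33206280e-02  9.95635781e-01  6.51651238e-04 -4.77602991e-04] [0.01058835 0.00596874 0.00347649]
```

View pics/h12.png

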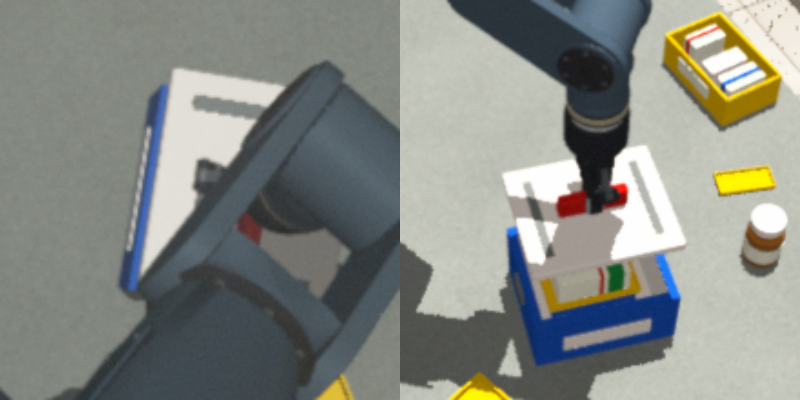

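Request:
arm_command(
  rows=[
    [[0, -6, -20], 0, 1],
    [[0, 0, -25], 0, 1],
    [[0, 0, -22], 0, 1],
    [[0, 0, -12], 0, 1],
    [[0, 0, -6], 0, 1],
    [[0, 0, 0], 0, 1],
  ],
)

```text
t: 28.98
tcp_pos: [0.4658, -0.2897, 0.1404]
tool_rot: [0.094, 0.996, 0.0, 0.0]
force: [0.6, 0.1, -1.7]
finger_gap: 0.169
```

Run:
```python
from h import *
J={n:manip.snapshot(n) for n in CAL}
for n in CAL: cv2.imwrite(f"pics/{n}9.png",J[n])
a=J['top'][170:320,380:530];b=J['side'][240:380,280:420]
cv2.imwrite("pics/h13.png",np.hstack([cv2.resize(a,(400,400)),cv2.resize(b,(400,400))]))
s=manip.sense();print(s['tcp_pos'],s['tool_rot'],s['force'])
```

```text
[ 0.46603289 -0.29018981  0.14098265] [ 9.36678788e-02  9.95603250e-01 -4.27618811e-04  5.60183171e-04] [-0.18301259 -0.3259694  -2.92232698]
```

View pics/h13.png

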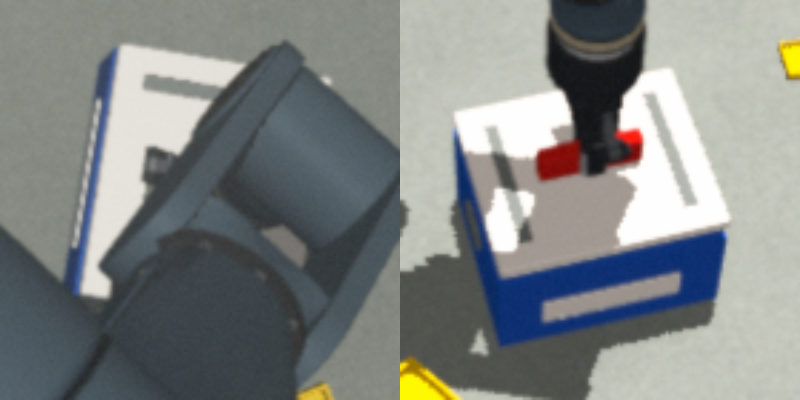

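Request:
arm_command(
  rows=[
    [[0, 0, -5], 0, 1],
    [[0, 0, -4], 0, 1],
    [[0, 0, -3], 0, 1],
    [[0, 0, -2], 0, 1],
    [[0, 0, 0], 0, 1],
  ],
)

```text
t: 29.7
tcp_pos: [0.4656, -0.29, 0.1262]
tool_rot: [0.094, 0.996, 0.0, -0.0]
force: [-0.2, 0.2, -2.8]
finger_gap: 0.17
```

Request:
arm_command(
  rows=[
    [[0, 0, -1], 0, 1],
    [[0, 0, 0], 0, 1],
  ],
)

```text
t: 29.95
tcp_pos: [0.4657, -0.29, 0.1259]
tool_rot: [0.094, 0.996, -0.0, 0.0]
force: [-1.8, -0.3, 3.8]
finger_gap: 0.172
```

Seated (commanded 1 mm, moved 0.3, +3.8 N). Release and withdraw.

Request:
arm_command(
  rows=[
    [[0, 0, 0], 0, 0.3],
    [[0, 0, 0], 0, 0],
    [[0, 0, 0], 0, 0],
    [[0, 0, 0], 0, 0],
    [[0, 0, 15], 0, 0],
    [[0, 0, 35], 0, 0],
    [[0, 0, 40], 0, -0.3],
    [[0, 20, 10], 0, -0.3],
    [[0, 45, 0], 0, -0.3],
    [[0, 50, 0], 0, -0.3],
    [[0, 50, 0], 0, -0.3],
    [[0, 50, 0], 0, -0.3],
  ],
)

```text
t: 31.45
tcp_pos: [0.4644, -0.0723, 0.2251]
tool_rot: [0.094, 0.996, 0.0, -0.001]
force: [0.7, -0.8, 0.2]
finger_gap: 0.648
```

Run:
```python
from h import *
J={n:manip.snapshot(n) for n in CAL}
for n in CAL: cv2.imwrite(f"pics/{n}10.png",J[n])
a=J['top'][170:320,380:530];b=J['side'][240:380,280:420]
cv2.imwrite("pics/h14.png",np.hstack([cv2.resize(a,(400,400)),cv2.resize(b,(400,400))]))
I=J['top'];h=cv2.cvtColor(I,cv2.COLOR_BGR2HSV);z=np.zeros((480,640),np.uint8)
z[170:300,395:515]=((h[...,2]>150)&(h[...,1]<60))[170:300,395:515];z=comp(z,(470,220));print(z.sum())
print('lid top',fit({'top':z},(.467,-.29,-.19),(.194,.164,.014),.096))
I=J['side'];h=cv2.cvtColor(I,cv2.COLOR_BGR2HSV);z=np.zeros((480,640),np.uint8)
z[240:345,290:410]=((h[...,2]>190)&(h[...,1]<60))[240:345,290:410];z=comp(z,(320,310));print(z.sum())
print('lid side',fit({'side':z},(.464,-.286,-.19),(.194,.164,.001),.109))
print(manip.sense()['force'])
```

```text
6606
lid top (array([ 0.46864753, -0.28954372, -0.18957155]), np.float64(0.04348084971387435))
3876
lid side (array([ 0.46439934, -0.28672968, -0.18186776]), np.float64(0.021327872403912578))
[-0.19513141 -0.18201556 -0.12971586]
```

View pics/h14.png

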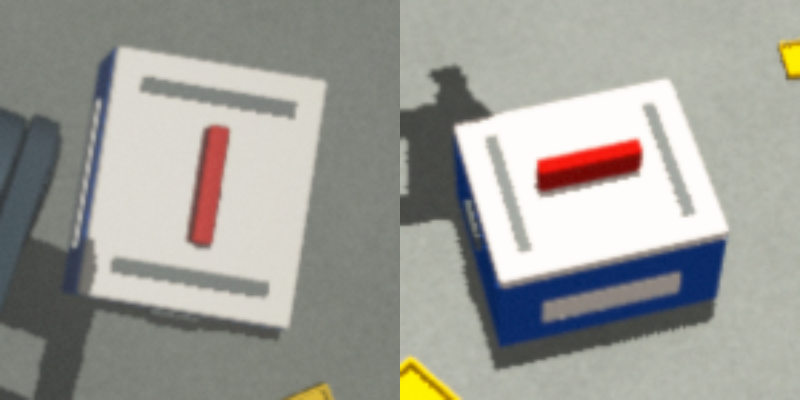

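View pics/side10.png

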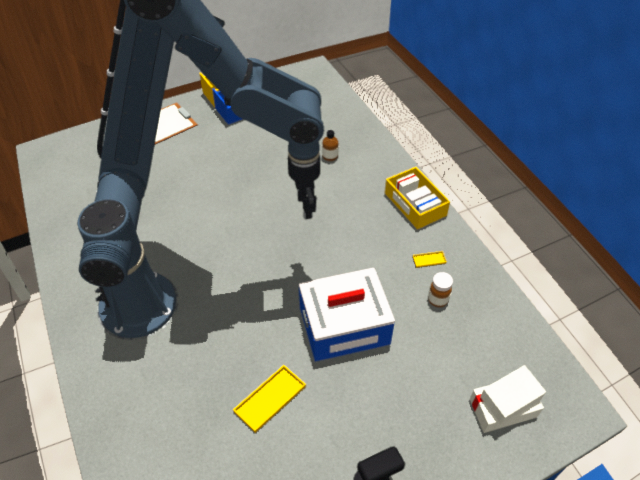

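Request:
arm_command(
  rows=[
    [[0, 0, 0], 0, -0.3],
    [[0, 0, 0], 0, -0.3],
    [[0, 0, 0], 0, -0.3],
  ],
)

```text
t: 31.92
tcp_pos: [0.4657, -0.076, 0.2252]
tool_rot: [0.095, 0.996, -0.0, 0.0]
force: [-0.3, -0.2, -0.3]
finger_gap: 0.65
```

```bash
python3 -c "
from station import manip
print(manip.sense()['force'],manip.sign_off())"
```

```text
the job is handed in; nothing more can be done
[-0.28734701 -0.20445827 -0.33040577] None
```

The carrier is packed in the order you gave: cold pack, middle-sized yellow tray, carton, then lid. I let go of each before fetching the next, and handed the job in at about 32 s of the 125 s. `sign_off()` gives no verdict.

**Last checks (camera fits against the carrier's own fit):**
- **Pack:** about 1–3 mm off the carrier's middle and within 0.04 rad of lengthwise, from the top camera. The side-camera fit of the pack failed because the carrier's blue walls merged with it, so I dropped it.
- **Tray:** within about 2 mm of the pack's centre in the top picture.
- **Carton:** upright inside the tray with tray floor showing around it. I judged this by eye and from the release pose; it has no numeric fit.
- **Lid:** about 2 mm off centre and within about 0.02 rad. It stopped on the rim with about 4 N at the expected height and looks level in both pictures.
- **Bottle, jar and arm:** the bottle and jar look unmoved by eye, and the arm was clear of everything with near-zero force.

**Disagreements:** the two cameras differed by about 3 mm in x and up to 6 mm in y throughout, so I used the mean, which stays inside the tolerances. The lid's red bar gave poor fits, so I took the lid's angle from its slab instead.

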